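# Find the thread hand of a balloon-gas bottle's cap and hold the cap off

## Task

Open the teal balloon-gas bottle for filling: unscrew its yellow cap and lift it off, at least 5 cm up from where it sat, and finish still holding the cap in the gripper, upright and still in the air, touching nothing else. Nobody knows whether this bottle has an ordinary thread or a reverse one, so feel it out: if the cap will not loosen one way, it loosens the other way. Leave the purple bottle's cap and the other party things where they are.

Things in the scene. Friction and masses are not known exactly. Their poses are not given: they have to be found in the camera images.
- bottle_teal: Teal round gas bottle with white spots, fixed to the table on a black foot 110 mm across; 90 mm in diameter, narrowing to a 48 mm wide shoulder at height 135 mm. Origin: centre of its underside on the table, z up.
- neck_top (a point): Centre of the top of the teal bottle's brass threaded neck, 157 mm above the table, hidden in the cap. The neck is 36 mm wide and 22 mm high. Its thread may be right-handed (cap loosens counter-clockwise seen from above) or left-handed (loosens clockwise), newly drawn at each start and not visible from outside.
- bottle_purple: Purple bottle of the same shape and size, also fixed; it may stand on either side of the teal one. Not to be opened. Origin: centre of its underside.
- cap_teal: Yellow plastic screw cap of the teal bottle, loose, about 60 g. Round: a hollow skirt 48 mm across and 24 mm high, above it a solid ribbed grip 38 mm across and 34 mm high, 58 mm in all; can be gripped from above at any yaw. Origin: centre of the skirt's lower rim, z up; seated it is 137 mm above the table, the cap's top at 195 mm.
- cap_grip (a point): Centre of the teal cap's ribbed grip, 41 mm above its lower rim. Thread: from the start the tightening way meets a hard stop within 0.2 rad; the loosening way turns easily (under 0.15 N m), is free after 0.7 rad and stops at about 1.2 rad. Turned about 0.95 rad the loosening way, it lifts straight off. Screwed down it cannot be pulled off. Turning alone does not raise it.
- cap_purple: The like yellow cap on the purple bottle, to be left alone. Origin: centre of its lower rim.
- tape: Pink roll of tape lying flat between the bottles, 64 mm across, 24 mm high, bystander. Origin: centre of its underside.
- cup: Orange cup, 76 mm across, 100 mm high, bystander. Origin: centre of its underside.
- horn: Small yellow and teal party whistle lying on the table, about 122 mm long, 16 mm high, bystander. Origin: on the table under it, 50 mm from its teal end.
- bow: Red rosette bow, about 60 mm across, 30 mm high, bystander. Origin: centre of its underside.
- gift_small: Teal spotted gift box, 108 x 108 mm, 75 mm high with a small bow on top (about 95 mm in all), bystander. Origin: centre of its underside.
- gift_mid: Teal spotted gift box, 108 x 138 mm, 85 mm high with a small bow on top (about 105 mm in all), bystander. Origin: centre of its underside.
Not all that is in view belongs to the job. What is shaped like the cap_teal but blue is not meant.

How it is judged (in metres and radians):
On the way, in this order (a step that is already met when the one before it is completed fails the run):
1. the cap has been turned loose (over 0.45 rad) while still on the bottle's neck (angle between the x axis of cap_teal and the x axis of bottle_teal, either way round above 0.45 rad and z of cap_teal in the frame of bottle_teal below 0.15 m and horizontal distance between cap_teal and bottle_teal below 0.008 m), for 0.05 s.
2. the cap is held by the fingers, lifted clear of the bottle (z of cap_teal in the frame of bottle_teal above 0.187 m and contact force between cap_teal and the fingers above 1 N and contact force between cap_teal and bottle_teal below 0.05 N), for 0.2 s.
At the end, for the whole second after the job is handed in: The teal bottle's cap is held by the fingers (over 1 N), at least 50 mm above where it sat, within 20 degrees of upright, still (under 30 mm/s), touching neither bottle nor any bystander; the purple bottle's cap is within 15 mm and every bystander within 30 mm of its start (all of step 2 and angle between cap_teal's own z axis and vertical below 0.35 rad and linear speed of cap_teal below 0.03 m/s and contact force between cap_teal and bottle_purple below 0.05 N and contact force between cap_teal and cap_purple below 0.05 N and contact force between cap_teal and tape below 0.05 N and contact force between cap_teal and cup below 0.05 N and contact force between cap_teal and horn below 0.05 N and contact force between cap_teal and bow below 0.05 N and contact force between cap_teal and gift_small below 0.05 N and contact force between cap_teal and gift_mid below 0.05 N and distance of cap_purple from where it was at the start of the episode below 0.015 m and distance of each of tape, cup, horn, bow, gift_small, gift_mid from where it was at the start of the episode below 0.03 m); the arm keeps its last pose, push and grip.
It fails at once if the purple bottle's cap is moved over 15 mm or a bystander over 30 mm (distance of cap_purple from where it was at the start of the episode above 0.015 m or distance of any of tape, cup, horn, bow, gift_small, gift_mid from where it was at the start of the episode above 0.03 m).
It also fails if it takes over 38 s, if anything falls off the work surface, if the arm or the gripper's body presses on something with over 40 N, if the wrist force passes 120 N, or if a joint passes its speed limit or range.

## Robot

A 7-joint arm with a two-finger parallel gripper is mounted at the origin on the work surface. World frame = base frame: x ahead of the robot, y to its left, z up, the work surface at z = 0. Lengths are in m, angles in degrees, forces in N, time in s.
With the tool pointing down it reaches from about 0.425 to 0.875 m from the base axis. Payload 4.7 kg.
Tool frame: the origin (TCP) lies midway between the tips of the shut fingers; the grasp point (between the pads) lies 19 mm behind it; z points along the fingers, y is the line along which they close (so a half turn about z gives the same grasp; the last joint's range is limited). The gripper opens to 87 mm and grips with 3 to 60 N. Pads are 19 mm wide; open, the fingers measure 117 mm over their backs; the gripper's body (75 mm by 190 mm) begins 51 mm behind the grasp point.
Start: joints at [76.381, 18.392, -4.016, 83.108, 1.295, 78.541, -3.26], TCP at [0.162, -0.63, 0.223] pointing down, gripper open.
Joint ranges: [-163.93, 163.93], [-17.29, 119.83], [-79.2, 71.16], [3.27, 140.29], [-89.18, 269.18], [5.43, 117.66], [-154.24, 154.24]. Speed limits (degrees/s): [147.25, 147.25, 180, 180, 180, 180, 180].

## Interface

Orientations are given as [roll, pitch, yaw] about the fixed x, y, z axes, in that order (R = Rz(yaw) Ry(pitch) Rx(roll)).
In Python, from cell import env gives the robot as it stands. The module is installed in compiled form; this text tells all that it offers.
- The arm moves only by the tool step_arm, never from a script. Its argument "rows" is a list of rows, each an object with "angular": the turn, a rotation vector about the tool's x, y, z in units of pi rad (1.0 is pi rad), a list of three; "slide": the shift along the tool's x, y, z in units of 500 mm (1.0 is 500 mm), a list of three; "jaw": the opening, from 0 (shut) to 1 (fully open). A call has 1 to 10 rows; each row shifts and turns the commanded pose from where the row before left it, along the tool's axes as they then stand; what a row does not reach is not made up. A row lasts 1/8 s, in which the tool goes at most 62.5 mm and 10.7 degrees, less where a joint would pass 70% of its speed; a pose out of reach is approached as far as the arm can. A call with a number of a shift or a turn outside -1 to 1 is refused whole. A call with a gripper value outside its range is refused whole. The fingers move at their own pace and stop on an object; "newtons" is the grip in N (left out, the last holds). Time passes only in rows, so rows that do not move let the fingers close. It gives the time, the measured TCP pose, the force, the opening and the grip force at its end, in the units of the state.
- env.get_obs(): the state, without advancing time (a new reading comes with each control period).
- env.read_camera(name): name is "scene" or "side" or "wrist"; returns the picture (384x512x3 uint8, red, green, blue); there is no depth.
- env.camera_info(name): a dict with "fx", "fy", "cx", "cy" (pixels), "R" (3x3) and "t" (3): a world point X has camera coordinates R X + t. Camera axes: x right, y down, z forward; pixel columns grow to the right and rows downward; lengths in m; the calibration is good to about 2 mm. A picture is of the moment at which its call begins: read the wrist's pose just before it. camera_info takes no time and is no camera call; for the wrist camera it gives the pose at the moment of the call.
- env.sign_off(): hands the job in; it is judged then, once.
The state is a dict: "time_s": time; "qpos": joint angles; "joint_velocities": joint speeds; "effort": joint torques, N m; "tool_pos": TCP position; "tool_rot": TCP orientation; "force": force on the tool from outside, world axes, zero at the start; "wrist_torque": the same for the moment, N m; "grip_width": finger opening in m; "grasp_force": force on a finger pad.
Only numpy, scipy, OpenCV 4.12 (cv2) and the standard library are available. Lean on these libraries where they do the work, as an engineer would, in place of code of your own. Each camera call takes 0.05 s, during which the arm holds its last target. There are 200 camera calls.

## Working session

There is one attempt and no reset: what is moved stays moved. The work goes in short steps, Python scripts to look and compute and a tool call to move; the robot and the scene stay as the last step left them, time stands still between calls to the robot, and variables do not carry over. Pictures are saved under pics/ and viewed, at most 10 in all, crops included, and the job is handed in when it is done.

Besides the shell and the picture viewer there is one more tool, called after "Emit:" as name(argument=value, ...) on one line, values as JSON. step_arm: Moves the arm, as the interface text tells. Shifts and turns lie within -1 to 1; 1 stands for 500 mm of shift or pi rad of turn. Its arguments: {"type":"object","properties":{"rows":{"type":"array"},"newtons":{"type":"number"}},"required":["rows"]}

```bash
mkdir -p pics; python3 - <<'E'
from cell import env
import cv2,numpy as np
o=env.get_obs();print({k:np.round(v,3).tolist() for k,v in o.items()})
ims=[]
for n in("scene","side"):
    i=env.camera_info(n);print(n,i["fx"],i["fy"],i["cx"],i["cy"],np.round(-np.array(i["R"]).T@i["t"],3))
    im=env.read_camera(n)[:,:,::-1];cv2.imwrite(f"pics/{n}.png",im);ims.append(im)
w=env.read_camera("wrist")[:,:,::-1];cv2.imwrite("pics/wrist.png",w)
E
```

```text
{'time_s': 0.0, 'qpos': [76.38, 18.44, -4.015, 83.174, 1.295, 78.54, -3.259], 'joint_velocities': [0.002, 0.08, -0.015, 0.06, -0.037, -0.021, 0.068], 'effort': [-0.001, -49.128, -0.404, -31.253, -0.064, 0.044, 0.0], 'tool_pos': [0.162, -0.629, 0.221], 'tool_rot': [-179.892, 0.006, 14.43], 'force': [0.73, 0.416, 0.596], 'wrist_torque': [0.079, 0.012, 0.04], 'grasp_force': 0.0, 'grip_width': 0.087}
scene 434.2323946574268 434.2323946574268 257.03890992361113 185.95357314978568 [ 1.489 -0.204  1.052]
side 424.6432676439844 424.6432676439844 251.33816229645302 190.5368870666905 [ 0.408 -0.837  1.031]
```

View pics/scene.png

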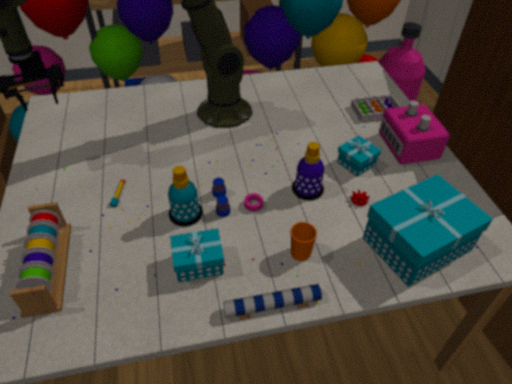

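View pics/side.png

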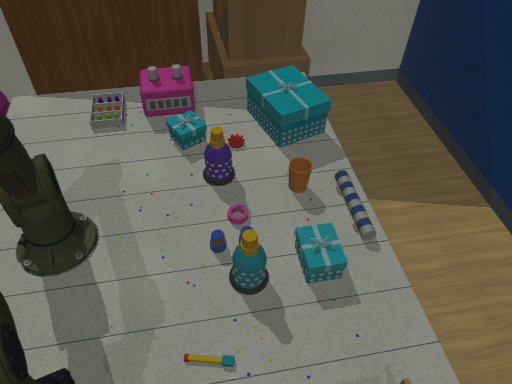

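Scene view: the teal bottle is at (184,200) with a yellow cap at (180,173). The purple bottle's cap is at (313,150), and blue lookalikes are at (219,186) and (223,207). In the side view the teal bottle's cap is at (250,240) and the purple one's at (217,136). The cap I want is the yellow one on the teal body. Next I triangulate it and confirm it in one crop.

```bash
cat > h.py <<'E'
from cell import env
import cv2,numpy as np
def ray(n,u,v):
    i=env.camera_info(n);R=np.array(i["R"]);c=-R.T@np.array(i["t"])
    d=R.T@np.array([(u-i["cx"])/i["fx"],(v-i["cy"])/i["fy"],1]);return c,d/np.linalg.norm(d)
def tri(rs):
    P=[np.eye(3)-np.outer(d,d) for c,d in rs];A=sum(P);b=sum(p@c for p,(c,d) in zip(P,rs))
    x=np.linalg.solve(A,b);return x,[np.linalg.norm(p@(x-c)) for p,(c,d) in zip(P,rs)]
def plane(n,u,v,z):
    c,d=ray(n,u,v);return c+d*(z-c[2])/d[2]
def yellow(n,box):
    im=cv2.imread(f"pics/{n}.png");h=cv2.cvtColor(im,cv2.COLOR_BGR2HSV)
    m=cv2.inRange(h,(15,130,70),(33,255,255));k=np.zeros_like(m);x0,y0,x1,y1=box;k[y0:y1,x0:x1]=255
    m&=k;N,l,s,c=cv2.connectedComponentsWithStats(m);j=1+np.argmax(s[1:,4]);return s[j],c[j],l==j
E
python3 - <<'E'
from h import *
for nm,bs,bd in(("teal",(160,155,205,200),(230,220,275,262)),("purple",(295,135,330,170),(200,120,235,155))):
    s,c,_=yellow("scene",bs);s2,c2,_=yellow("side",bd)
    print(nm,s,c.round(1),s2,c2.round(1),tri([ray("scene",*c),ray("side",*c2)]))
for n,pts in(("scene",[(219,186),(223,207),(200,243),(254,202),(185,218)]),("side",[(219,243),(246,236),(320,243),(238,214),(249,285)])):
    print(n,[plane(n,u,v,0.05 if k<2 else .075 if k==2 else 0.01).round(3) for k,(u,v) in enumerate(pts)])
a=cv2.imread("pics/scene.png")[140:260,130:290];b=cv2.imread("pics/side.png")[200:320,180:340]
cv2.imwrite("pics/crop.png",cv2.resize(np.hstack([a,b]),(800,300),interpolation=cv2.INTER_CUBIC))
E
```

```text
teal [173 166  16  22 285] [179.7 176.7] [241 230  18  26 392] [249.2 242.9] (array([ 0.53448238, -0.21524102,  0.16279548]), [np.float64(0.0005782190599607074), np.float64(0.0005782190599606404)])
purple [305 142  15  21 248] [312.4 152.3] [210 127  15  22 263] [216.6 137.7] (array([0.50652234, 0.20399301, 0.16350272]), [np.float64(0.0004393761738962099), np.float64(0.00043937617389608536)])
scene [array([ 0.483, -0.095,  0.05 ]), array([ 0.577, -0.097,  0.05 ]), array([ 0.722, -0.185,  0.075]), array([0.539, 0.01 , 0.01 ]), array([ 0.563, -0.218,  0.01 ])]
side [array([ 0.467, -0.121,  0.05 ]), array([ 0.546, -0.11 ,  0.05 ]), array([ 0.741, -0.187,  0.075]), array([0.542, 0.009, 0.01 ]), array([ 0.531, -0.245,  0.01 ])]
```

View pics/crop.png

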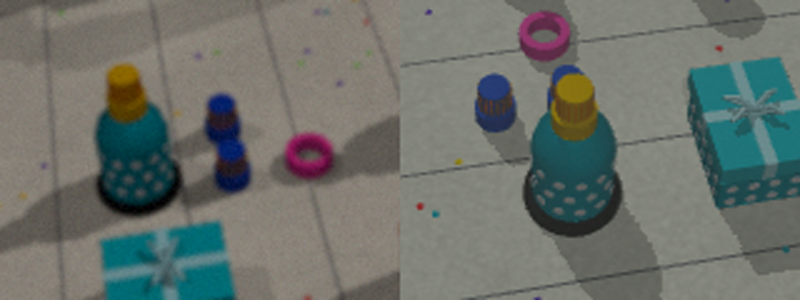

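The crop confirms it: the yellow cap on the teal bottle is the target, and the blue lookalikes stand beside it on the table. Moving over now.

Emit:
step_arm(rows=[{"angular": [0,0,0],"slide": [0,0,-0.08],"jaw": 1},{"angular": [0,0,0],"slide": [0.07,-0.045,-0.06],"jaw": 1},{"angular": [0,0,0],"slide": [0.08,-0.053,-0.04],"jaw": 1},{"angular": [0,0,0],"slide": [0.08,-0.053,0],"jaw": 1},{"angular": [0,0,0],"slide": [0.08,-0.053,0],"jaw": 1},{"angular": [0,0,0],"slide": [0.08,-0.053,0],"jaw": 1},{"angular": [0,0,0],"slide": [0.08,-0.053,0],"jaw": 1},{"angular": [0,0,0],"slide": [0.08,-0.053,0],"jaw": 1},{"angular": [0,0,0],"slide": [0.08,-0.053,0],"jaw": 1},{"angular": [0,0,0],"slide": [0.08,-0.053,0],"jaw": 1}])

```text
time_s: 1.4
tool_pos: [0.448, -0.3126, 0.3124]
tool_rot: [180.0, 0.0, 14.4]
force: [0.9, 0.2, 0.1]
grip_width: 0.0868
grasp_force: 0.0
```

Emit:
step_arm(rows=[{"angular": [0,0,-0.05],"slide": [0,0,0],"jaw": 1},{"angular": [0,0,-0.05],"slide": [0,0,0],"jaw": 1},{"angular": [0,0,-0.05],"slide": [0,0,0],"jaw": 1},{"angular": [0,0,-0.05],"slide": [0,0,0],"jaw": 1},{"angular": [0,0,-0.05],"slide": [0,0,0],"jaw": 1},{"angular": [0,0,-0.05],"slide": [0,0,0],"jaw": 1},{"angular": [0,0,0],"slide": [0,0,0],"jaw": 1}])

```text
time_s: 2.28
tool_pos: [0.4471, -0.3139, 0.3123]
tool_rot: [-180.0, -0.0, 68.3]
force: [0.4, -0.5, -0.1]
grip_width: 0.0871
grasp_force: 0.0
```

```bash
python3 - <<'E'
from h import *
o=env.get_obs();print(o["time_s"],o["tool_pos"],o["tool_rot"],o["qpos"])
i=env.camera_info("wrist");R=np.array(i["R"]);t=np.array(i["t"]);print(-R.T@t,R.round(2),i["fx"],i["cx"],i["cy"])
for p in([.5345,-.2152,.195],[.5345,-.2152,.163]):
    q=R@np.array(p)+t;print(q[:2]/q[2]*i["fx"]+[i["cx"],i["cy"]])
cv2.imwrite("pics/w1.png",env.read_camera("wrist")[:,:,::-1])
E
```

```text
2.275 [ 0.44713455 -0.31389424  0.31227694] [-1.79970514e+02 -3.95336505e-04  6.83259371e+01] [ 54.23399426   5.24234803 -23.56305209  88.99336716   2.10202688
  86.23097533   8.945451  ]
[ 0.47249985 -0.24894181  0.47581675] [[ 0.93 -0.37 -0.  ]
 [-0.36 -0.9   0.26]
 [-0.1  -0.24 -0.97]] 326.6157980760093 248.81873486465386 194.0501400604274
[306.22130643  35.74707681]
[300.0748694   43.39057957]
```

View pics/w1.png

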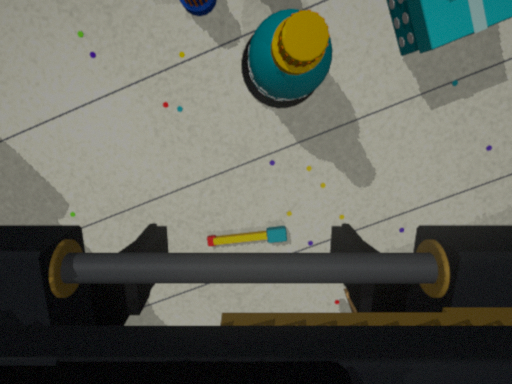

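The wrist view shows the yellow cap, with its top disc near (304,36) as predicted. I'll get closer for a second wrist view.

Emit:
step_arm(rows=[{"angular": [0,0,0],"slide": [0.05,0.04,0],"jaw": 1},{"angular": [0,0,0],"slide": [0.05,0.04,0],"jaw": 1},{"angular": [0,0,0],"slide": [0.02,0.01,0],"jaw": 1},{"angular": [0,0,0],"slide": [0,0,0],"jaw": 1},{"angular": [0,0,0],"slide": [0,0,0],"jaw": 1}])

```text
time_s: 2.95
tool_pos: [0.5101, -0.2759, 0.3125]
tool_rot: [-180.0, 0.1, 68.3]
force: [0.0, 0.1, -0.1]
grip_width: 0.0872
grasp_force: 0.0
```

```bash
python3 - <<'E'
from h import *
o=env.get_obs();print(o["time_s"],o["tool_pos"],o["tool_rot"])
cv2.imwrite("pics/w2.png",env.read_camera("wrist")[:,:,::-1])
i=env.camera_info("wrist");R=np.array(i["R"]);t=np.array(i["t"])
for p in([.5345,-.2152,.195],[.5345,-.2152,.163]):
    q=R@np.array(p)+t;print(q[:2]/q[2]*i["fx"]+[i["cx"],i["cy"]])
E
```

```text
2.95 [ 0.51014288 -0.27592676  0.31252461] [-1.79973077e+02  6.38223199e-02  6.82931344e+01]
[249.52478751 112.08747919]
[249.45275879 111.53151752]
```

View pics/w2.png

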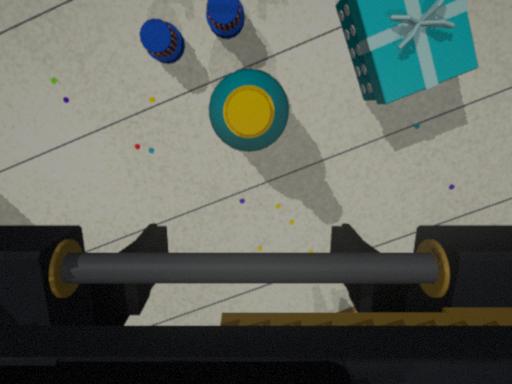

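The camera is now right above the axis, with the cap disc at (248,112).

```bash
python3 - <<'E'
from h import *
s,c,m=yellow("w2",(200,60,300,165));print(s,c)
(cx,cy),r=cv2.minEnclosingCircle(np.argwhere(m)[:,::-1].astype(np.float32));print(cx,cy,r)
for uv in(c,(cx,cy)): print(plane("wrist",*uv,.195))
c0,d=ray("wrist",*c)
# top of cap in scene/side: upper cap edge; height from wrist ray + scene ray of top disc
for n,b in(("scene",(160,155,205,200)),("side",(230,220,275,262))):
    s,q,_=yellow(n,b)
    for v in(s[1]+0.5,): 
        x,e=tri([ray(n,s[0]+s[2]/2-(.3 if n=="scene" else 0),v),(c0,d)]);print(n,"top edge",s,x,e)
P=plane("wrist",*c,.195);o=env.get_obs();y=np.deg2rad(o["tool_rot"][2]);D=P-o["tool_pos"]
print("tool dx,dy",D[0]*np.cos(y)+D[1]*np.sin(y),D[0]*np.sin(y)-D[1]*np.cos(y))
E
```

```text
[ 223   86   51   52 2093] [248.38270425 111.42044912]
248.5 111.5 26.163049697875977
[ 0.53381434 -0.21434556  0.195     ]
[ 0.53388141 -0.21444157  0.195     ]
scene top edge [173 166  16  22 285] [ 0.5338822  -0.21099791  0.20210403] [np.float64(0.003260177624926192), np.float64(0.0032601776249261516)]
side top edge [241 230  18  26 392] [ 0.53503393 -0.21437947  0.21135277] [np.float64(0.001141212851260192), np.float64(0.0011412128512601782)]
tool dx,dy 0.06603800494280289 -0.0008156948871277901
```

Emit:
step_arm(rows=[{"angular": [0,0,0],"slide": [0.066,-0.001,0],"jaw": 1},{"angular": [0,0,0],"slide": [0.066,-0.001,0],"jaw": 1},{"angular": [0,0,0],"slide": [0,0,0.06],"jaw": 1},{"angular": [0,0,0],"slide": [0,0,0.06],"jaw": 1},{"angular": [0,0,0],"slide": [0,0,0.06],"jaw": 1},{"angular": [0,0,0],"slide": [0,0,0.06],"jaw": 1},{"angular": [0,0,0],"slide": [0,0,0.04],"jaw": 1},{"angular": [0,0,0],"slide": [0,0,0.004],"jaw": 1},{"angular": [0,0,0],"slide": [0,0,0],"jaw": 1}])

```text
time_s: 4.12
tool_pos: [0.5346, -0.2137, 0.1714]
tool_rot: [179.9, 0.0, 68.4]
force: [0.3, -0.5, 0.5]
grip_width: 0.0871
grasp_force: 0.0
```

Emit:
step_arm(rows=[{"angular": [0,0,0],"slide": [0,0,0],"jaw": 0},{"angular": [0,0,0],"slide": [0,0,0],"jaw": 0},{"angular": [0,0,0],"slide": [0,0,0],"jaw": 0},{"angular": [0,0,0],"slide": [0,0,0],"jaw": 0},{"angular": [0,0,0],"slide": [0,0,0],"jaw": 0}], newtons=25)

```text
time_s: 4.75
tool_pos: [0.5346, -0.2129, 0.1705]
tool_rot: [-180.0, 0.0, 68.4]
force: [0.4, -0.2, 0.0]
grip_width: 0.0451
grasp_force: 0.0
```

```bash
python3 - <<'E'
from h import *
o=env.get_obs();print({k:np.round(v,4).tolist() for k,v in o.items()})
E
```

```text
{'time_s': 4.75, 'qpos': [44.4024, 13.2456, -29.0384, 97.1862, 6.7484, 71.3079, -7.7236], 'joint_velocities': [0.0464, -0.0332, -0.0267, 0.0173, 0.0762, -0.0319, 0.0332], 'effort': [0.0003, -39.4822, -3.3364, -30.0534, -0.0633, 0.0276, 0.0], 'tool_pos': [0.5346, -0.2129, 0.1705], 'tool_rot': [-179.9987, 0.0057, 68.4334], 'force': [0.4078, -0.2388, 0.018], 'wrist_torque': [-0.0249, -0.0363, -0.071], 'grasp_force': 0.0, 'grip_width': 0.0451}
```

Fingers are still closing.

Emit:
step_arm(rows=[{"angular": [0,0,0],"slide": [0,0,0],"jaw": 0},{"angular": [0,0,0],"slide": [0,0,0],"jaw": 0},{"angular": [0,0,0],"slide": [0,0,0],"jaw": 0},{"angular": [0,0,0],"slide": [0,0,0],"jaw": 0}], newtons=25)

```text
time_s: 5.25
tool_pos: [0.5346, -0.213, 0.1705]
tool_rot: [180.0, 0.0, 68.4]
force: [-0.1, -0.3, 0.1]
grip_width: 0.0376
grasp_force: 25.0
```

```bash
python3 - <<'E'
from h import *
o=env.get_obs();print({k:np.round(v,4).tolist() for k,v in o.items()})
E
```

```text
{'time_s': 5.25, 'qpos': [44.4052, 13.2449, -29.0352, 97.1858, 6.748, 71.3044, -7.7233], 'joint_velocities': [0.0454, -0.116, -0.0899, -0.0564, -0.0564, -0.086, -0.0662], 'effort': [0.0259, -39.493, -3.3149, -29.977, -0.0581, 0.106, -0.0003], 'tool_pos': [0.5346, -0.213, 0.1705], 'tool_rot': [179.9972, 0.0056, 68.4276], 'force': [-0.0584, -0.2509, 0.1055], 'wrist_torque': [0.0178, -0.156, 0.0231], 'grasp_force': 24.9992, 'grip_width': 0.0376}
```

Gripped at 38 mm. First a gentle feel counter-clockwise (tool z negative), about 17°.

Emit:
step_arm(rows=[{"angular": [0,0,-0.016],"slide": [0,0,0],"jaw": 0},{"angular": [0,0,-0.016],"slide": [0,0,0],"jaw": 0},{"angular": [0,0,-0.016],"slide": [0,0,0],"jaw": 0},{"angular": [0,0,-0.016],"slide": [0,0,0],"jaw": 0},{"angular": [0,0,-0.016],"slide": [0,0,0],"jaw": 0},{"angular": [0,0,-0.016],"slide": [0,0,0],"jaw": 0},{"angular": [0,0,0],"slide": [0,0,0],"jaw": 0}])

```text
time_s: 6.12
tool_pos: [0.5344, -0.2129, 0.1705]
tool_rot: [-180.0, -0.0, 85.7]
force: [0.0, -0.5, 1.4]
grip_width: 0.0376
grasp_force: 25.0
```

```bash
python3 - <<'E'
from h import *
o=env.get_obs();print({k:np.round(o[k],4).tolist() for k in("tool_rot","force","wrist_torque","effort","grasp_force","qpos")})
E
```

```text
{'tool_rot': [-179.983, -0.0074, 85.6808], 'force': [0.0247, -0.4572, 1.418], 'wrist_torque': [0.0825, -0.0213, -0.014], 'effort': [0.1369, -39.0359, -3.5221, -30.0531, 0.0461, -0.0745, 0.1734], 'grasp_force': 24.9987, 'qpos': [46.072, 13.5083, -31.0052, 97.1338, 7.29, 71.3906, 9.1127]}
```

Emit:
step_arm(rows=[{"angular": [0,0,-0.016],"slide": [0,0,0],"jaw": 0},{"angular": [0,0,-0.016],"slide": [0,0,0],"jaw": 0},{"angular": [0,0,-0.016],"slide": [0,0,0],"jaw": 0},{"angular": [0,0,-0.016],"slide": [0,0,0],"jaw": 0}])

```text
time_s: 6.62
tool_pos: [0.5344, -0.2129, 0.1705]
tool_rot: [-180.0, -0.0, 97.3]
force: [-0.7, 0.2, 0.1]
grip_width: 0.0372
grasp_force: 25.0
```

```bash
python3 - <<'E'
from h import *
for k in range(5):
    o=env.get_obs();print(np.round(o["wrist_torque"],3),np.round(o["effort"][6],3),np.round(o["tool_rot"],2)); cv2.imwrite("pics/w3.png",env.read_camera("wrist")[:,:,::-1])
E
```

```text
[ 0.1   -0.033 -0.027] -0.404 [-1.7998e+02 -1.0000e-02  9.7260e+01]
[ 0.037 -0.063 -0.005] 0.027 [-179.98   -0.     97.35]
[ 0.02  -0.024  0.036] 0.274 [-179.99   -0.     97.18]
[ 0.048 -0.031 -0.045] 0.091 [-179.99    0.     97.14]
[ 0.055 -0.03   0.031] 0.019 [-179.99   -0.     97.14]
```

View pics/w3.png

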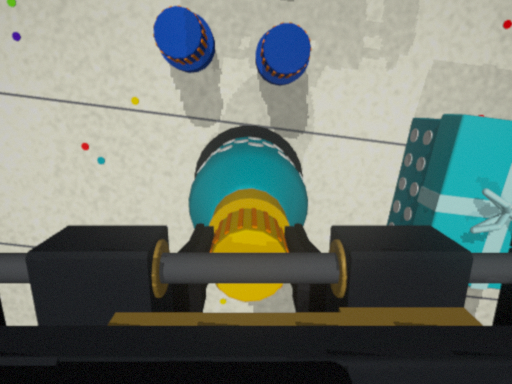

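Torque is near zero after 0.5 rad with no lag, so it seems to be loosening. Continuing to about 0.95 rad, then a careful test pull.

Emit:
step_arm(rows=[{"angular": [0,0,-0.02],"slide": [0,0,0],"jaw": 0},{"angular": [0,0,-0.02],"slide": [0,0,0],"jaw": 0},{"angular": [0,0,-0.02],"slide": [0,0,0],"jaw": 0},{"angular": [0,0,-0.02],"slide": [0,0,0],"jaw": 0},{"angular": [0,0,-0.02],"slide": [0,0,0],"jaw": 0},{"angular": [0,0,-0.02],"slide": [0,0,0],"jaw": 0},{"angular": [0,0,-0.022],"slide": [0,0,0],"jaw": 0},{"angular": [0,0,0],"slide": [0,0,0],"jaw": 0}])

```text
time_s: 7.88
tool_pos: [0.5345, -0.2131, 0.1706]
tool_rot: [-180.0, 0.0, 122.7]
force: [-1.0, 0.3, 1.2]
grip_width: 0.0373
grasp_force: 25.0
```

Emit:
step_arm(rows=[{"angular": [0,0,0],"slide": [0,0,-0.004],"jaw": 0},{"angular": [0,0,0],"slide": [0,0,-0.004],"jaw": 0},{"angular": [0,0,0],"slide": [0,0,0],"jaw": 0}])

```text
time_s: 8.25
tool_pos: [0.5345, -0.2131, 0.1747]
tool_rot: [-180.0, 0.0, 122.8]
force: [-1.2, 0.2, -1.0]
grip_width: 0.0376
grasp_force: 25.0
```

```bash
python3 - <<'E'
from h import *
o=env.get_obs();print({k:np.round(o[k],4).tolist() for k in("tool_pos","tool_rot","force","wrist_torque","effort","grasp_force","grip_width","qpos")})
E
```

```text
{'tool_pos': [0.5345, -0.2131, 0.1747], 'tool_rot': [-179.9868, 0.0119, 122.7574], 'force': [-1.1848, 0.2061, -1.0082], 'wrist_torque': [-0.0575, -0.0168, -0.0336], 'effort': [-0.1515, -38.5665, -4.4157, -30.3916, -0.09, -0.0844, 0.0001], 'grasp_force': 24.9989, 'grip_width': 0.0376, 'qpos': [49.8051, 13.9871, -35.424, 96.7131, 8.4896, 71.9993, 45.3079]}
```

It came up 4 mm with only about −1 N, the weight of the cap, so the cap is free. Lifting.

Emit:
step_arm(rows=[{"angular": [0,0,0],"slide": [0,0,-0.01],"jaw": 0},{"angular": [0,0,0],"slide": [0,0,-0.02],"jaw": 0},{"angular": [0,0,0],"slide": [0,0,-0.03],"jaw": 0},{"angular": [0,0,0],"slide": [0,0,-0.03],"jaw": 0},{"angular": [0,0,0],"slide": [0,0,-0.03],"jaw": 0},{"angular": [0,0,0],"slide": [0,0,-0.03],"jaw": 0},{"angular": [0,0,0],"slide": [0,0,-0.02],"jaw": 0},{"angular": [0,0,0],"slide": [0,0,0],"jaw": 0},{"angular": [0,0,0],"slide": [0,0,0],"jaw": 0},{"angular": [0,0,0],"slide": [0,0,0],"jaw": 0}])

```text
time_s: 9.5
tool_pos: [0.5342, -0.2128, 0.2588]
tool_rot: [-180.0, -0.1, 122.8]
force: [-0.0, -0.2, -0.4]
grip_width: 0.0374
grasp_force: 25.0
```

```bash
python3 - <<'E'
from h import *
a=env.read_camera("scene")[80:260,100:340,::-1];b=env.read_camera("side")[150:330,140:380,::-1]
cv2.imwrite("pics/l1.png",cv2.resize(np.hstack([a,b]),(800,300),interpolation=cv2.INTER_CUBIC))
o=env.get_obs();print({k:np.round(o[k],4).tolist() for k in("tool_pos","tool_rot","force","grasp_force","grip_width")})
E
```

```text
{'tool_pos': [0.5343, -0.2129, 0.259], 'tool_rot': [-179.9715, -0.0457, 122.7821], 'force': [-0.1848, 0.0063, -0.7818], 'grasp_force': 24.9989, 'grip_width': 0.0375}
```

View pics/l1.png

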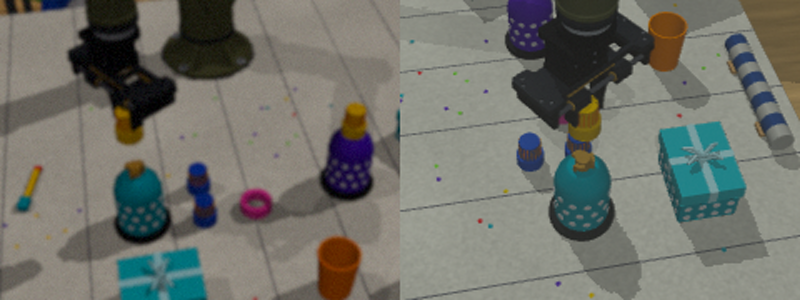

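The crop shows the yellow cap upright in the gripper at (128,125), with the brass neck bare below at (135,170). It's about 88 mm above its seat and clear of everything, and the other things look unmoved. Handing in.

```bash
python3 -c "
from cell import env
print(env.sign_off())"
```

```text
the job is handed in; nothing more can be done
None
```

The teal bottle's cap loosened counter-clockwise (ordinary thread); I handed in with it held upright and still, about 88 mm above its seat. The verdict was not shown.

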